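# Feel for the clear bay and seat a new ink cartridge

## Robot

A 6-joint arm with a two-finger parallel gripper is mounted at the origin on a cart in front of the work surface, level with it; the furniture and walls round the work are solid. World frame = base frame: x ahead of the robot, y to its left, z up, the work surface at z = 0. Lengths are in m, angles in rad, forces in N, time in s.
With the tool pointing down it reaches from about 0.35 to 0.875 m from the base axis. Payload 15.5 kg.
Tool frame: the origin (TCP) lies at the very end of the fingers, on their centre line; the grasp point (between the pads) lies arm.tcp_to_grasp behind it (arm.tcp_to_grasp is the distance from the TCP to the grasp point, in m); z points along the fingers, y is the line along which they close (so a half turn about z gives the same grasp; the last joint's range is limited). The gripper opens to 85 mm and grips with 20 to 120 N. Pads are 22 mm wide; open, the fingers measure 114 mm over their backs; the gripper's body (76 mm by 85 mm) begins 54 mm behind the grasp point. The pads swing forward as they close: fully open they stand 13 mm farther back than shut.
Start: joints at [-1.331, 0.494, 1.345, -0, 1.302, -0.096], TCP at [0.205, -0.59, 0.231] pointing down, gripper open.
Joint ranges: [-2.91, 2.91], [-0.82, 2.16], [0.22, 2.67], [-1.22, 4.37], [0.12, 2.79], [-3.08, 3.08]. Speed limits (rad/s): [1.89, 1.89, 2.57, 3.01, 3.01, 3.01].

## Interface

Orientations are given as a 3x3 rotation matrix whose columns are the frame's x, y, z axes.
In Python, from plant import arm gives the robot as it stands.
- The arm moves only by the shell command python3 -m jog 'ROWS'. ROWS is JSON, a list of rows, each a list of 5 numbers: the closure, from -1 (fully open) to 1 (shut), so that 0 is half open, then the shift along the tool's x, y, z in mm, then the turn about the tool's z in degrees. A call has 1 to 12 rows; each row is the pose to reach, as a shift and turn from the pose commanded when the call began, along the tool's axes at that moment; what a row does not reach only later rows make up. A row lasts 1/10 s, in which the tool goes at most 50 mm and 8.59 degrees, less where a joint would pass 70% of its speed; a pose out of reach is approached as far as the arm can. A call with a gripper value outside its range is refused whole. The fingers move at their own pace and stop on an object; the grip force is fixed at half the most. Time passes only in rows, so rows that repeat a pose let the fingers close. It gives the time, the measured TCP pose, the force, the opening and the grip force at its end, in the units of the state.
- arm.read_state(): the state, without advancing time (a new reading comes with each control period).
- arm.camera(name): name is "side" or "top" or "wrist"; returns (picture, depth): 480x640x3 uint8, red, green, blue; 480x640 float32, m along the optical axis (not along the pixel's ray), 0 where there is no reading.
- arm.get_calibration(name): a dict with "fx", "fy", "cx", "cy" (pixels), "k1" (the pictures are not rectified: a ray, as slopes to the right and down, at radius r is drawn at 1 + k1 r^2 times it, then the intrinsics apply), "R" (3x3) and "t" (3): a world point X has camera coordinates R X + t. Camera axes: x right, y down, z forward; pixel columns grow to the right and rows downward; lengths in m; the calibration is good to about 2 mm. A picture is of the moment at which its call begins: read the wrist's pose just before it. get_calibration takes no time and is no camera call; for the wrist camera it gives the pose at the moment of the call.
- arm.close_job(): hands the job in; it is judged then, once.
Trained networks look in the newest picture that a camera, given by its name, has taken for a name from the list of things; names that differ only in an ending like _2 or _b are one class to them, and where a whole thing is asked for, a point or a joint stands for the part that bears it (a point fixed in the world has none). Each returns a list of dicts, best first, with "score" (0 to 1); they miss things now and then, are a little off and sometimes report something else, mostly with a low value. They report only what shows in the picture. A call takes as long as a camera call. They do not tell look-alikes from the thing itself.
- arm.silhouettes(camera, query): "pixels" (480x640 bool, what is visible of it) and "at" ([column, row] in pixels, amid what is visible of it).
The state is a dict: "clock": time; "q": joint angles; "joint_velocities": joint speeds; "joint_efforts": joint torques, N m; "tcp_pos": TCP position; "tcp_rot": TCP orientation; "contact_force": force on the tool from outside, world axes, zero at the start; "torque": the same for the moment, N m; "gripper_width": opening from 0.0 (shut) to 1.0 (fully open); "grasp_force": force on a finger pad.
Only numpy, scipy, OpenCV 4.12 (cv2) and the standard library are available. Lean on these libraries where they do the work, as an engineer would, in place of code of your own. Each camera call takes 0.05 s, during which the arm holds its last target. There are 200 camera calls.

## Task

Take the new ink cartridge from its cup stand and seat it upright, fully home, in the one clear bay of the three-bay refill bank. Two bays still have an old end cap stuck fast in the bottom, so feel for them with the foot of the cartridge: if it stops short, lift it out and try another bay. While it is in a bay, keep hold of it until it is all the way down; never let go of it in a blocked bay or drop it in.

Things in the scene. Friction and masses are not known exactly. Their poses are not given: they have to be found in the camera images.
- cartridge: New ink cartridge: round white cylinder, diameter 34 mm, 104 mm tall, 4 mm chamfer at its flat foot; on top a black grip, diameter 30 mm, 46 mm tall (104 to 150 mm above the foot); grasp it there. 150 mm tall in all, about 0.2 kg. It starts upright in the cup stand. Origin: centre of its underside (the foot); z runs up its axis.
- cup: The cup stand: a fixed grey block 75 x 75 mm, 22 mm high, with a round recess 42 mm wide and 14 mm deep in its top, in which the cartridge stands. Origin: centre of its underside.
- bank: Refill bank: fixed grey block, 90 (x) by 226 (y) by 90 mm high; three round vertical bays 40 mm wide along its y axis, at y = +70, 0, -70 mm, open in the top, mouths chamfered 2 mm. Origin: centre of its underside. A fully seated foot rests 15 mm above the origin; a stuck, immovable cap stops it at 40 mm. Clear bottom and caps have the same dark top face; which bay is clear varies.
- bay_left (a point): Bay at the bank's +y end: the point on its axis, 75 mm below the mouth, where the foot of a fully seated cartridge rests if this bay is clear (its top then stands 75 mm above the block). If blocked, the foot stops 25 mm higher.
- bay_middle (a point): The same point of the middle bay.
- bay_right (a point): The same point of the bay at the bank's -y end.
Mind the look-alikes: they are no part of the job. Of the things that look like the cartridge, the middle-sized one is meant.

How it is judged:
By the outcome, as a careful person would: the job done as asked, in the order asked, and still so for the second after the job is handed in, with the robot touching nothing.
It also fails if it takes over 51 s, if anything falls off the work surface, if the arm or the gripper's body presses on something with over 40 N, if the wrist force passes 120 N, or if a joint passes its speed limit or range.

## Working session

There is one attempt and no reset: what is moved stays moved. The work goes in short steps, Python scripts to look and compute and a shell command to move; the robot and the scene stay as the last step left them, time stands still between calls to the robot, and variables do not carry over. Pictures are saved under pics/ and viewed, at most 10 in all, crops included, and the job is handed in when it is done.

```bash
mkdir -p pics
cat > h.py <<'E'
import numpy as np, cv2
from plant import arm
def pt(c,u,v,d=None,z=None):
    x,y=(u-c["cx"])/c["fx"],(v-c["cy"])/c["fy"]
    a,b=x,y
    for _ in range(20):
        s=1+c["k1"]*(a*a+b*b); a,b=x/s,y/s
    r=np.array([a,b,1.]); R=np.array(c["R"]);t=np.array(c["t"])
    C=-R.T@t; D=R.T@r
    if d is None: d=(z-C[2])/D[2]
    return C+D*d
def cloud(c,dep,mask):
    v,u=np.nonzero(mask&(dep>0))
    K=np.array([[c["fx"],0,c["cx"]],[0,c["fy"],c["cy"]],[0,0,1]])
    n=cv2.undistortPoints(np.c_[u,v].astype(float)[:,None],K,np.array([c["k1"],0,0,0]))[:,0]
    d=dep[v,u][:,None]
    return (np.c_[n,np.ones(len(n))]*d-np.array(c["t"]))@np.array(c["R"])
def save(n,im): cv2.imwrite("pics/"+n,im[:,:,::-1])
E
python3 - <<'E'
from h import *
ims=[]
for n in("side","top"):
    im,d=arm.camera(n); c=arm.get_calibration(n); np.savez(n+".npz",im=im,d=d); save(n+".png",im)
    for q in("cartridge","cup","bank"):
        for s in arm.silhouettes(n,q):
            p=cloud(c,d,s["pixels"])
            print(n,q,round(s["score"],2),np.round(s["at"]),s["pixels"].sum(),np.round(np.percentile(p,[2,50,98],axis=0),3).tolist() if len(p) else "")
st=arm.read_state();print(st["clock"],arm.tcp_to_grasp,st["contact_force"],np.round(st["tcp_rot"],3).tolist())
E
```

```text
side cartridge 0.91 [293. 251.] 729 [[0.521, 0.105, 0.005], [0.531, 0.116, 0.062], [0.544, 0.12, 0.109]]
side cartridge 0.85 [253. 248.] 3113 [[0.559, 0.176, 0.01], [0.573, 0.2, 0.119], [0.597, 0.206, 0.203]]
side cartridge 0.77 [314. 268.] 1687 [[0.456, 0.181, 0.019], [0.469, 0.2, 0.097], [0.487, 0.204, 0.158]]
side cup 0.55 [319. 308.] 1533 [[0.434, 0.152, 0.002], [0.462, 0.213, 0.021], [0.509, 0.227, 0.023]]
side bank 0.87 [326. 201.] 3686 [[0.45, -0.21, 0.002], [0.509, -0.041, 0.085], [0.593, 0.014, 0.091]]
top cartridge 0.7 [217. 270.] 546 [[0.458, 0.171, 0.027], [0.473, 0.178, 0.144], [0.488, 0.199, 0.161]]
top cartridge 0.65 [219. 206.] 1137 [[0.56, 0.161, 0.019], [0.576, 0.173, 0.182], [0.599, 0.2, 0.206]]
top cartridge 0.47 [265. 237.] 237 [[0.522, 0.096, 0.001], [0.532, 0.104, 0.107], [0.545, 0.13, 0.113]]
top cup 0.85 [232. 269.] 1284 [[0.433, 0.149, 0.002], [0.471, 0.176, 0.022], [0.512, 0.224, 0.027]]
top bank 0.87 [384. 240.] 5982 [[0.46, -0.211, 0.013], [0.526, -0.105, 0.09], [0.591, 0.009, 0.094]]
0.4 0.0187 [-0.66772585 -0.76170137 -0.29236619] [[0.944, 0.329, -0.0], [0.329, -0.944, 0.0], [0.0, -0.0, -1.0]]
```

View pics/top.png

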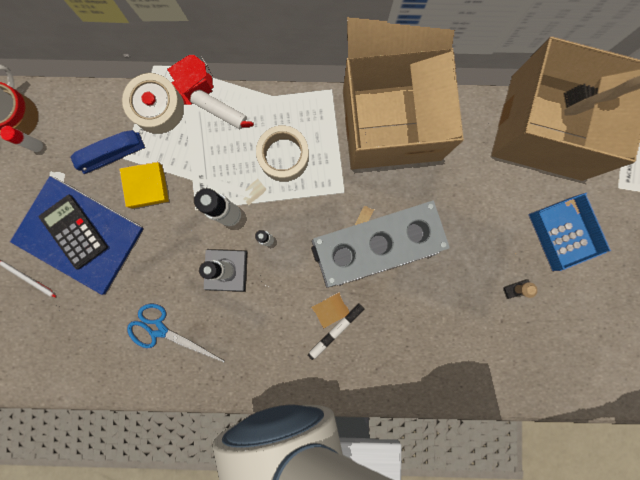

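View pics/side.png

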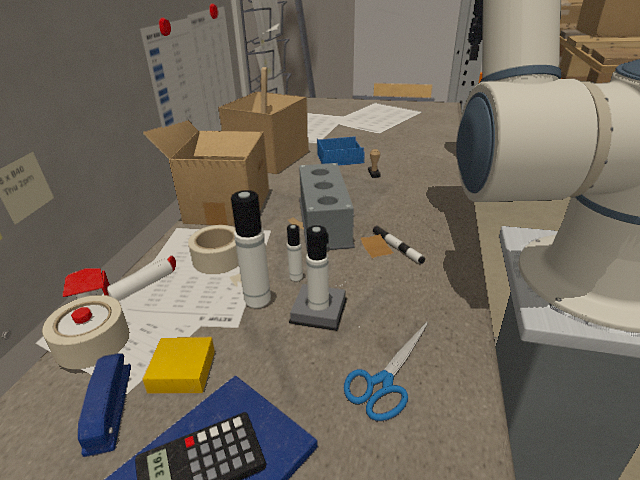

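The top view shows three cartridge-like things: the large one at (212,203), the middle one in the grey cup at (212,269) and the small one at (263,237). The lying white/red marker at (220,108) and the black/white pen at (337,332) could also confuse. By description I choose the one in the cup. The bank bays are at (344,255), (381,244) and (419,231).

Run:
```python
from h import *
for n in("top","side"):
    z=np.load(n+".npz"); c=arm.get_calibration(n); d=z["d"]
    full=cloud(c,d,np.ones_like(d,bool))
    P=full
    b=P[(abs(P[:,0]-.525)<.1)&(abs(P[:,1]+.1)<.14)&(abs(P[:,2]-.091)<.006)]
    (cx,cy),wh,a=cv2.minAreaRect(b[:,:2].astype(np.float32)); print(n,"bank",cx,cy,wh,a,np.median(b[:,2]))
    g=P[(abs(P[:,0]-.473)<.03)&(abs(P[:,1]-.185)<.03)]
    t=g[g[:,2]>.153]; print("top",len(t),t.mean(0),t.min(0),t.max(0))
    s=g[(g[:,2]>.05)&(g[:,2]<.152)]; 
    from scipy.optimize import least_squares
    rr=np.where(s[:,2]>.113,.015,.017)
    f=least_squares(lambda p:np.hypot(s[:,0]-p[0],s[:,1]-p[1])-rr,[.473,.185],loss="soft_l1",f_scale=.001); print("fit",f.x,len(s))
    c1=P[(abs(P[:,0]-.473)<.07)&(abs(P[:,1]-.185)<.06)&(abs(P[:,2]-.022)<.005)]
    print("cup",cv2.minAreaRect(c1[:,:2].astype(np.float32)),np.median(c1[:,2]))
    if n=="top":
        im=z["im"]
        for u,v in((344,255),(381,244),(419,231)):
            x=im[v-16:v+17,u-16:u+17].astype(int).sum(2)
            m=(cv2.connectedComponents((x<260).astype(np.uint8))[1]); m=m==m[16,16]
            vv,uu=np.nonzero(m); h=cv2.convexHull(np.c_[uu,vv].astype(np.int32)); e=cv2.minAreaRect(h)
            print("bay",m.sum(),e,np.round(pt(c,u-16+e[0][0],v-16+e[0][1],z=.0895),4))
    st=arm.read_state()
    if n=="side": save("crop.png",cv2.resize(z["im"][170:340,220:360],None,fx=3.5,fy=3.5,interpolation=cv2.INTER_CUBIC))
```

```text
top bank 0.5274227857589722 -0.10425256192684174 (0.09018289297819138, 0.22630169987678528) 18.91324234008789 0.09055780120582715
top 261 [0.47289155 0.18668651 0.15839246] [0.45908951 0.17286264 0.153438  ] [0.48704511 0.20197379 0.16283467]
fit [0.47285928 0.18798833] 240
cup ((0.47283390164375305, 0.18764984607696533), (0.07605477422475815, 0.07497954368591309), 88.9759750366211) 0.02239050630144135
bay 964 ((16.0, 16.0), (32.0, 32.0), 90.0) [ 0.5041 -0.0391  0.0895]
bay 955 ((16.0, 16.0), (32.0, 32.0), 90.0) [ 0.5252 -0.1045  0.0895]
bay 920 ((16.0, 16.0), (32.0, 32.0), 90.0) [ 0.55   -0.1718  0.0895]
side bank 0.5264646410942078 -0.10506747663021088 (0.09027711302042007, 0.231025829911232) 18.812763214111328 0.08947943763162354
top 206 [0.47150941 0.19039901 0.15713701] [0.4575409  0.17306843 0.1531344 ] [0.48615744 0.20290312 0.15977711]
fit [0.47264504 0.18614714] 1156
cup ((0.4724220037460327, 0.18658538162708282), (0.07913997024297714, 0.07562504708766937), 88.90922546386719) 0.021457899625507516
```

View pics/crop.png

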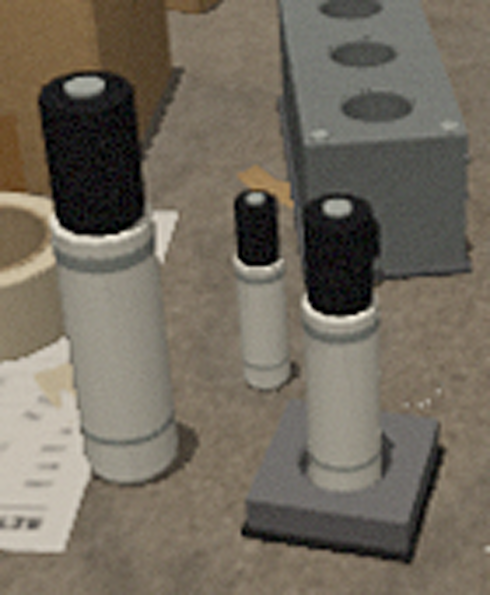

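The crop shows the middle-sized cartridge at (340,340), standing in the cup, with the large one on its left and the small one between them. My choice is confirmed: axis (0.4727, 0.187), top 0.158. The bank centre is (0.527, -0.1045) with yaw 18.9°. I'll move to hover above the cartridge.

```bash
python3 -m jog '[[-1,327,-193,0,0],[-1,327,-193,0,0],[-1,327,-193,0,0],[-1,327,-193,0,0],[-1,327,-193,0,0],[-1,327,-193,0,0],[-1,327,-193,0,0],[-1,420,-420,0,0],[-1,509,-645,0,0],[-1,509,-645,0,0],[-1,509,-645,0,0],[-1,509,-645,0,0]]'; python3 -m jog '[[-1,182,-452,0,0],[-1,182,-452,0,0],[-1,182,-452,0,0]]'
```

```text
clock: 1.6
tcp_pos: [0.4533, -0.0724, 0.2315]
tcp_rot: [[0.945, 0.328, 0.001], [0.328, -0.945, -0.0], [0.0, 0.0, -1.0]]
contact_force: [1.4, -0.7, 0.4]
gripper_width: 1.001
grasp_force: 0.0
clock: 1.9
tcp_pos: [0.4605, 0.0776, 0.2316]
tcp_rot: [[0.944, 0.329, 0.001], [0.329, -0.944, 0.0], [0.001, 0.0, -1.0]]
contact_force: [1.3, 0.7, -0.2]
gripper_width: 0.999
grasp_force: 0.0
```

```bash
python3 -m jog '[[-1,47,-99,0,0],[-1,47,-99,0,0],[-1,47,-99,0,0],[-1,47,-99,0,0]]'
python3 - <<'E'
from h import *
c=arm.get_calibration("wrist"); im,d=arm.camera("wrist"); save("w1.png",im)
P=cloud(c,d,np.ones_like(d,bool)); g=P[(abs(P[:,0]-.473)<.03)&(abs(P[:,1]-.187)<.03)]
t=g[(g[:,2]>.15)&(g[:,2]<.17)]; print(len(t),t.mean(0),t.min(0),t.max(0)) if len(t) else 0
c1=P[(abs(P[:,0]-.473)<.06)&(abs(P[:,1]-.187)<.06)&(abs(P[:,2]-.022)<.004)]
if len(c1): print("cup",cv2.minAreaRect(c1[:,:2].astype(np.float32)),np.median(c1[:,2]))
st=arm.read_state(); e=np.array([.4727,.187,st["tcp_pos"][2]])-st["tcp_pos"]; print(np.array(st["tcp_rot"]).T@e*1000,st["tcp_pos"])
E
```

```text
clock: 2.3
tcp_pos: [0.4724, 0.186, 0.2312]
tcp_rot: [[0.944, 0.331, 0.0], [0.331, -0.944, 0.0], [0.0, 0.0, -1.0]]
contact_force: [0.6, 0.2, 0.5]
gripper_width: 1.004
grasp_force: 0.0
1392 [0.47545254 0.18679255 0.15729629] [0.45951896 0.17174216 0.15008646] [0.48905762 0.20089175 0.16080801]
cup ((0.47409573197364807, 0.18580779433250427), (0.07546436041593552, 0.07529959827661514), 89.20767974853516) 0.021436307945061
[ 1.14389263e+00 -2.08599859e+00 -9.12153459e-04] [0.47230868 0.18465335 0.23112569]
```

View pics/w1.png

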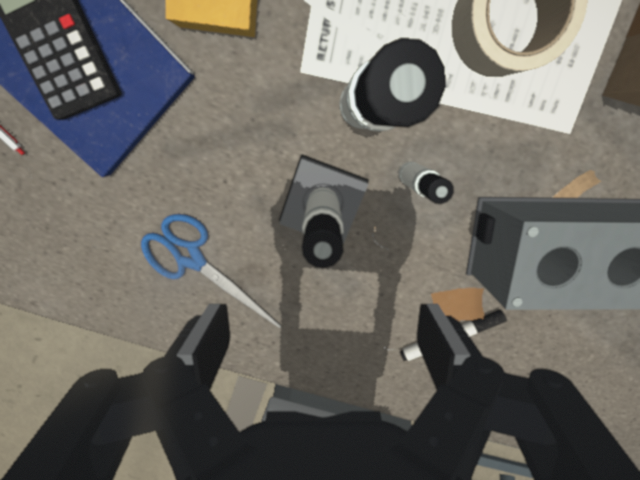

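The wrist view shows the cartridge at (322,245), on its cup between the fingers' line; the cup and top measured from here agree with the fixed cameras to about 1-2 mm. I'll go down and grip.

```bash
python3 -m jog '[[-1,1,-1,40,0],[-1,1,-1,75,0],[-1,1,-1,100,0],[-1,1,-1,117,0],[-1,1,-1,117,0],[1,1,-1,117,0],[1,1,-1,117,0],[1,1,-1,117,0],[1,1,-1,117,0],[1,1,-1,117,0],[1,1,-1,117,0],[1,1,-1,117,0]]'; python3 -m jog '[[1,0,0,0,0],[1,0,0,0,0],[1,0,0,-15,0],[1,0,0,-50,0],[1,0,0,-90,0],[1,0,0,-116,0],[1,0,0,-116,0]]'
```

```text
clock: 3.55
tcp_pos: [0.4737, 0.1861, 0.1152]
tcp_rot: [[0.944, 0.329, 0.002], [0.329, -0.944, 0.001], [0.002, -0.0, -1.0]]
contact_force: [-1.0, 0.2, 9.8]
gripper_width: 0.337
grasp_force: 58.5
clock: 4.25
tcp_pos: [0.4747, 0.1863, 0.2339]
tcp_rot: [[0.944, 0.329, 0.006], [0.329, -0.944, 0.002], [0.006, 0.0, -1.0]]
contact_force: [-0.1, 0.3, -3.5]
gripper_width: 0.337
grasp_force: 59.7
```

```bash
python3 -m jog '[[1,-8,40,0,0],[1,-17,85,0,0],[1,-26,130,0,0],[1,-36,175,0,0],[1,-43,210,0,0],[1,-45.5,222,0,0],[1,-45.5,222,0,0],[1,-45.5,222,0,0]]'
cat > hold.py <<'E'
from h import *
from scipy.optimize import least_squares
import sys
bx=np.array(eval(sys.argv[1]))
st=arm.read_state(); T=np.array(st["tcp_pos"]); print(np.round(T,4))
for n in("side","top","wrist"):
    c=arm.get_calibration(n); im,d=arm.camera(n); save(sys.argv[2]+n+".png",im)
    P=cloud(c,d,np.ones_like(d,bool)); g=P[np.hypot(*(P[:,:2]-T[:2]).T)<.03]
    s=g[(g[:,2]>T[2]-.11)&(g[:,2]<T[2]-.012)]
    if len(s)>50:
        f=least_squares(lambda p:np.hypot(s[:,0]-p[0]-p[2]*(s[:,2]-.13),s[:,1]-p[1]-p[3]*(s[:,2]-.13))-.017,[*T[:2],0,0],loss="soft_l1",f_scale=.001)
        print(n,len(s),"axis at z.13, slopes",np.round(f.x,4),"zmin",np.percentile(s[:,2],1))
    b=P[(abs(P[:,0]-.525)<.1)&(abs(P[:,1]+.1)<.14)&(abs(P[:,2]-.0905)<.004)]
    if len(b)>100: print(n,"bank",cv2.minAreaRect(b[:,:2].astype(np.float32)),np.median(b[:,2]))
print("err tool mm",np.array(st["tcp_rot"]).T[:2,:2]@(bx-T[:2])*1000)
E
python3 hold.py '[.5043,-.0383]' a
```

```text
clock: 5.05
tcp_pos: [0.5026, -0.0381, 0.2298]
tcp_rot: [[0.945, 0.328, -0.001], [0.328, -0.945, 0.001], [-0.001, -0.001, -1.0]]
contact_force: [0.9, -0.2, -1.7]
gripper_width: 0.336
grasp_force: 60.1
[ 0.5026 -0.0381  0.2298]
side 830 axis at z.13, slopes [ 0.5013 -0.0384  0.0061 -0.0048] zmin 0.12519350316580397
side bank ((0.5266443490982056, -0.10543566942214966), (0.09036476910114288, 0.2338918298482895), 18.828784942626953) 0.08949686507379938
wrist 2275 axis at z.13, slopes [ 0.5027 -0.0379  0.0048 -0.0035] zmin 0.1286585597172578
wrist bank ((0.5283511281013489, -0.10575391352176666), (0.09100134670734406, 0.2265327125787735), 19.0567684173584) 0.08950014462549263
err tool mm [1.51077017 0.69223009]
```

```bash
python3 -c "
import cv2
a=cv2.imread('pics/aside.png')[100:300,220:420];b=cv2.imread('pics/awrist.png')
cv2.imwrite('pics/a.png',cv2.hconcat([cv2.resize(a,(400,400)),cv2.resize(b,(400,400))]))"
```

```text
(no output)
```

View pics/a.png

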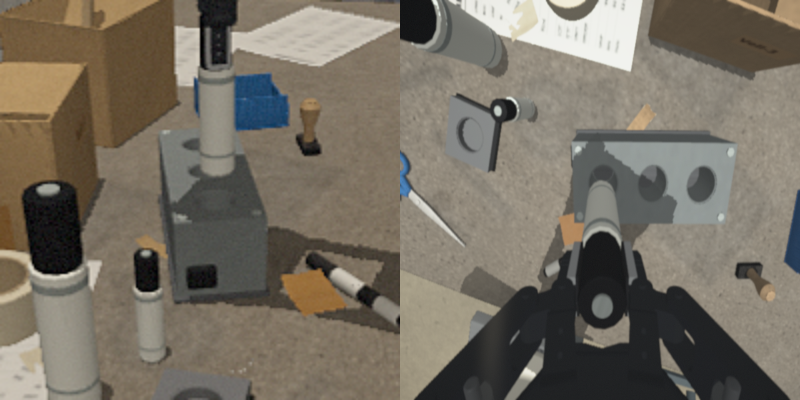

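The left half (side camera) shows the cartridge held upright at (217,120) over the left bay. The right half (wrist) shows the empty cup at (470,130) and the bays near (605,183), (652,183) and (702,183). The tilt is negligible, so I'll correct 2 mm and lower into the left bay.

```bash
python3 -m jog '[[1,2,1,0,0],[1,2,1,15,0],[1,2,1,25,0],[1,2,1,32,0],[1,2,1,39,0],[1,2,1,46,0],[1,2,1,46,0]]'; python3 -m jog '[[1,0,0,8,0],[1,0,0,16,0],[1,0,0,24,0],[1,0,0,30,0],[1,0,0,30,0]]'
```

```text
clock: 5.9
tcp_pos: [0.5049, -0.039, 0.1834]
tcp_rot: [[0.944, 0.329, -0.001], [0.329, -0.944, 0.0], [-0.001, -0.001, -1.0]]
contact_force: [0.1, 0.5, -1.4]
gripper_width: 0.339
grasp_force: 60.1
clock: 6.4
tcp_pos: [0.5048, -0.039, 0.1533]
tcp_rot: [[0.944, 0.329, -0.002], [0.329, -0.944, 0.0], [-0.001, -0.001, -1.0]]
contact_force: [0.0, 0.6, -2.2]
gripper_width: 0.338
grasp_force: 60.1
```

Inside without contact; now I'll feel for a cap, expected at TCP ≈ 0.147.

```bash
python3 -m jog '[[1,0,0,3,0],[1,0,0,6,0],[1,0,0,8,0],[1,0,0,10,0],[1,0,0,10,0]]'
```

```text
clock: 6.9
tcp_pos: [0.5052, -0.0391, 0.1441]
tcp_rot: [[0.944, 0.329, -0.0], [0.329, -0.944, 0.0], [-0.0, -0.0, -1.0]]
contact_force: [-0.5, -0.6, -2.5]
gripper_width: 0.332
grasp_force: 60.1
```

```bash
python3 -m jog '[[1,0,0,2,0],[1,0,0,4,0],[1,0,0,6,0],[1,0,0,6,0]]'
```

```text
clock: 7.3
tcp_pos: [0.5052, -0.039, 0.138]
tcp_rot: [[0.944, 0.329, -0.0], [0.329, -0.944, 0.0], [-0.0, -0.0, -1.0]]
contact_force: [-0.3, 0.6, -2.4]
gripper_width: 0.341
grasp_force: 60.1
```

There's no force 8 mm below cap level, so this bay is clear. Continuing to the floor, expected at TCP ≈ 0.1215.

```bash
python3 -m jog '[[1,0,0,5,0],[1,0,0,10,0],[1,0,0,13,0],[1,0,0,15,0],[1,0,0,15,0]]'; python3 -m jog '[[1,0,0,1,0],[1,0,0,2,0],[1,0,0,2,0]]'
```

```text
clock: 7.8
tcp_pos: [0.5052, -0.0391, 0.123]
tcp_rot: [[0.944, 0.329, -0.001], [0.329, -0.944, 0.0], [-0.0, -0.0, -1.0]]
contact_force: [0.4, -0.2, -1.6]
gripper_width: 0.335
grasp_force: 60.1
clock: 8.1
tcp_pos: [0.506, -0.0391, 0.1222]
tcp_rot: [[0.944, 0.329, 0.002], [0.329, -0.944, -0.0], [0.002, 0.001, -1.0]]
contact_force: [-2.4, 1.3, 14.2]
gripper_width: 0.336
grasp_force: 61.8
```

```bash
python3 -m jog '[[1,0,0,1,0],[1,0,0,1,0]]'
python3 - <<'E'
from h import *
for n in("side","wrist"):
    c=arm.get_calibration(n); im,d=arm.camera(n); save("s"+n+".png",im)
    P=cloud(c,d,np.ones_like(d,bool)); g=P[np.hypot(P[:,0]-.505,P[:,1]+.039)<.022]
    print(n,np.histogram(g[:,2],np.arange(.08,.2,.005)))
    w=im.astype(int).sum(2)
E
python3 -c "
import cv2
a=cv2.imread('pics/sside.png')[130:280,260:410];b=cv2.imread('pics/swrist.png')
cv2.imwrite('pics/s.png',cv2.hconcat([cv2.resize(a,(400,400)),cv2.resize(b,(400,400))]))"
```

```text
clock: 8.3
tcp_pos: [0.5064, -0.0391, 0.1221]
tcp_rot: [[0.944, 0.329, 0.003], [0.329, -0.944, -0.0], [0.003, 0.001, -1.0]]
contact_force: [-4.8, 2.6, 33.0]
gripper_width: 0.336
grasp_force: 63.8
side (array([ 7, 43, 43, 41, 37, 37, 37, 52, 20, 17, 13, 17, 19, 15, 12, 12,  7,
       11,  4,  0,  0,  2,  3]), array([0.08 , 0.085, 0.09 , 0.095, 0.1  , 0.105, 0.11 , 0.115, 0.12 ,
       0.125, 0.13 , 0.135, 0.14 , 0.145, 0.15 , 0.155, 0.16 , 0.165,
       0.17 , 0.175, 0.18 , 0.185, 0.19 , 0.195]))
wrist (array([ 165,  557,  187,  182,  191,  174,  300,  542,  251,  389,  432,
        469,  543,  568,  629, 1124, 3624, 1142,  118,  190,   28,   22,
        153]), array([0.08 , 0.085, 0.09 , 0.095, 0.1  , 0.105, 0.11 , 0.115, 0.12 ,
       0.125, 0.13 , 0.135, 0.14 , 0.145, 0.15 , 0.155, 0.16 , 0.165,
       0.17 , 0.175, 0.18 , 0.185, 0.19 , 0.195]))
```

View pics/s.png

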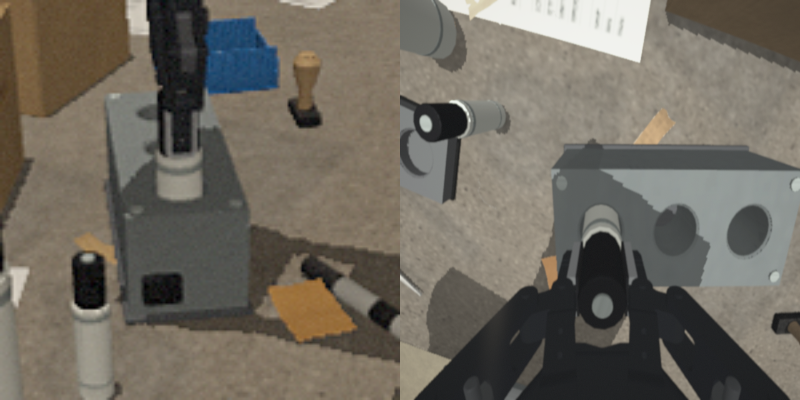

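Side and wrist views: the cartridge at (180,175) / (600,250) stands in the left bay, white shoulder ~29 mm above the block and top at ~0.165, so it is fully home. Now I'll relax, release and retreat.

```bash
python3 -m jog '[[1,0,0,-2,0],[1,0,0,-2,0],[-1,0,0,-2,0],[-1,0,0,-2,0],[-1,0,0,-2,0],[-1,0,0,-2,0],[-1,0,0,-2,0],[-1,0,0,-2,0],[-1,0,0,-2,0]]'; python3 -m jog '[[-1,0,0,-10,0],[-1,0,0,-40,0],[-1,0,0,-80,0],[-1,0,0,-110,0],[-1,-60,0,-120,0],[-1,-80,0,-120,0],[-1,-80,0,-120,0]]'
python3 - <<'E'
from h import *
for n in("side","wrist"):
    c=arm.get_calibration(n); im,d=arm.camera(n); save("f"+n+".png",im)
    P=cloud(c,d,np.ones_like(d,bool)); g=P[(np.hypot(P[:,0]-.505,P[:,1]+.039)<.025)&(P[:,2]<.2)&(P[:,2]>.1)]
    print(n,len(g),np.round(np.percentile(g,[2,50,99],axis=0),4).tolist())
E
python3 -c "
import cv2
a=cv2.imread('pics/fside.png')[130:280,260:410];b=cv2.imread('pics/fwrist.png')
cv2.imwrite('pics/f.png',cv2.hconcat([cv2.resize(a,(400,400)),cv2.resize(b,(400,400))]))"
```

```text
clock: 9.3
tcp_pos: [0.5053, -0.0391, 0.1223]
tcp_rot: [[0.944, 0.329, -0.0], [0.329, -0.944, -0.0], [-0.0, -0.0, -1.0]]
contact_force: [-0.6, 0.7, -0.0]
gripper_width: 1.002
grasp_force: 0.0
clock: 10.0
tcp_pos: [0.4266, -0.0658, 0.2434]
tcp_rot: [[0.945, 0.328, -0.0], [0.328, -0.945, -0.0], [-0.0, 0.0, -1.0]]
contact_force: [-1.1, -0.5, 0.4]
gripper_width: 1.0
grasp_force: 0.0
side 559 [[0.4884, -0.0431, 0.1019], [0.5013, -0.0268, 0.1355], [0.5194, -0.0209, 0.1664]]
wrist 1725 [[0.4929, -0.0513, 0.1627], [0.5062, -0.0384, 0.1645], [0.5197, -0.0251, 0.1671]]
```

View pics/f.png

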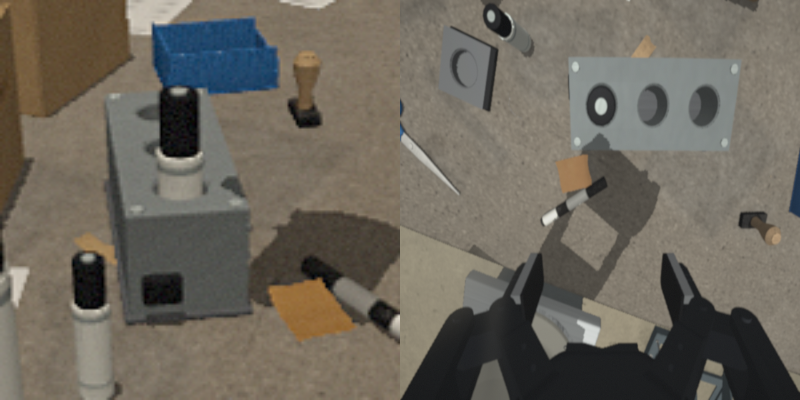

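The cartridge stands upright in the left bay at (180,140) / (600,105), top at 0.1645 m (0.165 expected when seated), and the gripper is clear of it. I'll hand in.

```bash
python3 -c "
from plant import arm
print(arm.close_job())"
```

```text
the job is handed in; nothing more can be done
None
```

The middle-sized cartridge is seated upright and fully home in the bank's left bay, which was the clear one; the gripper has released it, and I handed the job in at about 10 s of the 51 s allowed.

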